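# Test the curved trip strip along its length

## Task

Check that the curved sprung trip bar gives along its whole length: with the gripper's fingertips closed together and pointing down, run them lightly along the crest of the curved black bar from the cable-gland end right to the plain end, keeping it slightly pressed down all the way without pressing it to the bottom. Do not pick up or shove the strip, and leave the straight strip and the other things alone; finish clear, with the bar sprung back up.

Things in the scene. Friction and masses are not known exactly. Their poses are not given: they have to be found in the camera images.
- curved_strip: the strip to test: loose flat aluminium base 60 x 190 x 20 mm (x, y, z; 2 kg) with a CURVED black rubber bar, 12 mm wide, rounded crest 40 mm above the underside. Origin mid-underside, z up. A black cable gland (24 mm long) sticks out of its +y end; the -y end is plain. The bar is a level arc, radius 95 mm about x = 79 mm, y = 0 of this frame, bulging to -x, from y = 69 to -69 mm
- curved_bar (a joint): how far the curved bar is pushed down, m: 0 at rest (up), 0.010 bottomed. The whole bar sinks level, wherever it is pressed, and springs back: about 1.2 N to start it, then 0.9 N per mm (about 5 N at 4 mm, 10 N at the bottom)
- straight_strip: the other trip strip, not to be tested: base 36 x 190 x 20 mm with a gland at its +y end and a STRAIGHT bar along y, crest 40 mm up. Origin at the middle of the underside
- straight_bar (a joint): how far the straight bar is pushed down, m; 0 at rest
- mark_1 (a point): point 1 of 7 on the crest of the curved bar, evenly spaced (about 25 mm) along the arc, at the cable gland's end (3 to 4 mm from the bar's end). z up; it sinks with the bar
- mark_2 (a point): point 2 of 7 on the crest of the curved bar, evenly spaced (about 25 mm) along the arc. z up; it sinks with the bar
- mark_3 (a point): point 3 of 7 on the crest of the curved bar, evenly spaced (about 25 mm) along the arc. z up; it sinks with the bar
- mark_4 (a point): point 4 of 7 on the crest of the curved bar, evenly spaced (about 25 mm) along the arc, the middle of the bar. z up; it sinks with the bar
- mark_5 (a point): point 5 of 7 on the crest of the curved bar, evenly spaced (about 25 mm) along the arc. z up; it sinks with the bar
- mark_6 (a point): point 6 of 7 on the crest of the curved bar, evenly spaced (about 25 mm) along the arc. z up; it sinks with the bar
- mark_7 (a point): point 7 of 7 on the crest of the curved bar, evenly spaced (about 25 mm) along the arc, at the plain end. z up; it sinks with the bar
- wax_pot: small cream ceramic pot, 55 mm across, 22 mm high, a bystander near the strips; origin at the middle of its underside
- green_ring: small ring, 21 mm across, 8 mm high, a bystander near the strips; origin at the middle of its underside
- brass_weight: brass weight with a neck, 30 mm across, 36 mm high, a bystander near the strips; origin at the middle of its underside
- loupe: black eye loupe, 29 mm across, 24 mm high, a bystander near the strips; origin at the middle of its underside

How it is judged:
On the way, in this order (a step that is already met when the one before it is completed fails the run):
1. the fingertips press the curved bar down by 1 mm or more at point 1 of 7 (grasp point within 12 mm of it, seen from above) (horizontal distance between the grasp point and mark_1 below 0.012 m and value of joint curved_bar above 0.001 m and contact force between the fingers and curved_strip above 0.3 N), for 0.05 s.
2. the fingertips press the curved bar down by 1 mm or more at point 2 of 7 (grasp point within 12 mm of it, seen from above) (horizontal distance between the grasp point and mark_2 below 0.012 m and value of joint curved_bar above 0.001 m and contact force between the fingers and curved_strip above 0.3 N), for 0.05 s.
3. the fingertips press the curved bar down by 1 mm or more at point 3 of 7 (grasp point within 12 mm of it, seen from above) (horizontal distance between the grasp point and mark_3 below 0.012 m and value of joint curved_bar above 0.001 m and contact force between the fingers and curved_strip above 0.3 N), for 0.05 s.
4. the fingertips press the curved bar down by 1 mm or more at point 4 of 7 (grasp point within 12 mm of it, seen from above) (horizontal distance between the grasp point and mark_4 below 0.012 m and value of joint curved_bar above 0.001 m and contact force between the fingers and curved_strip above 0.3 N), for 0.05 s.
5. the fingertips press the curved bar down by 1 mm or more at point 5 of 7 (grasp point within 12 mm of it, seen from above) (horizontal distance between the grasp point and mark_5 below 0.012 m and value of joint curved_bar above 0.001 m and contact force between the fingers and curved_strip above 0.3 N), for 0.05 s.
6. the fingertips press the curved bar down by 1 mm or more at point 6 of 7 (grasp point within 12 mm of it, seen from above) (horizontal distance between the grasp point and mark_6 below 0.012 m and value of joint curved_bar above 0.001 m and contact force between the fingers and curved_strip above 0.3 N), for 0.05 s.
7. the fingertips press the curved bar down by 1 mm or more at point 7 of 7 (grasp point within 12 mm of it, seen from above) (horizontal distance between the grasp point and mark_7 below 0.012 m and value of joint curved_bar above 0.001 m and contact force between the fingers and curved_strip above 0.3 N), for 0.05 s.
At the end, for the whole second after the job is handed in: The curved bar was pressed 1 to 9 mm down by the fingertips at its seven points in order, and is back up (under 1 mm); the curved strip lies flat and still within 15 mm of where it was, the straight strip within 10 mm with its bar up, and the bystanders within 15 mm (value of joint each of curved_bar, straight_bar below 0.001 m and distance of each of curved_strip, wax_pot, green_ring, brass_weight, loupe from where it was at the start of the episode below 0.015 m and angle between curved_strip's own z axis and vertical below 0.05 rad and linear speed of curved_strip below 0.01 m/s and distance of straight_strip from where it was at the start of the episode below 0.01 m); the robot touches nothing.
It fails at once if the curved bar is pressed to the bottom (more than 9 mm down) (value of joint curved_bar above 0.009 m).
It fails at once if the curved strip is shoved more than 15 mm, lifted more than 5 mm, or tipped (distance of curved_strip from where it was at the start of the episode above 0.015 m or height (world z) of curved_strip above 0.005 m or angle between curved_strip's own z axis and vertical above 0.1 rad).
It fails at once if the straight strip is pressed or moved (value of joint straight_bar above 0.002 m or distance of straight_strip from where it was at the start of the episode above 0.01 m).
It fails at once if a bystander is moved more than 15 mm (distance of any of wax_pot, green_ring, brass_weight, loupe from where it was at the start of the episode above 0.015 m).
It also fails if it takes over 38 s, if anything falls off the work surface, if the arm or the gripper's body presses on something with over 40 N, if the wrist force passes 120 N, or if a joint passes its speed limit or range.

## Robot

A 6-joint arm with a two-finger parallel gripper is mounted at the origin on a cart in front of the work surface, level with it; the furniture and walls round the work are solid. World frame = base frame: x ahead of the robot, y to its left, z up, the work surface at z = 0. Lengths are in m, angles in rad, forces in N, time in s.
With the tool pointing down it reaches from about 0.35 to 0.775 m from the base axis. Payload 7.3 kg.
Tool frame: the origin (TCP) lies between the finger pads; the fingertips stand 17 mm ahead of it and the grasp point (between the pads) lies 2 mm behind it; z points along the fingers, y is the line along which they close (so a half turn about z gives the same grasp; the last joint's range is limited). The gripper opens to 92 mm and grips with 3 to 60 N. Pads are 19 mm wide; open, the fingers measure 130 mm over their backs; the gripper's body (75 mm by 190 mm) begins 47 mm behind the grasp point.
Start: joints at [1.142, 0.342, 1.524, -0, 1.275, -0.146], TCP at [0.146, 0.504, 0.244] pointing down, gripper open.
Joint ranges: [-2.53, 2.53], [-0.77, 2.02], [0.04, 2.7], [-1, 4.14], [0.28, 2.66], [-3.11, 3.11]. Speed limits (rad/s): [2.57, 2.57, 3.14, 3.14, 3.14, 3.14].

## Interface

Orientations are given as [roll, pitch, yaw] about the fixed x, y, z axes, in that order (R = Rz(yaw) Ry(pitch) Rx(roll)).
In Python, from cell import robot, optics gives the robot as it stands.
- The arm moves only by the tool play_rows, never from a script. Its argument "rows" is a list of rows, each a list of 7 numbers: the shift along the tool's x, y, z in cm, then the turn, a rotation vector about the tool's x, y, z in rad, then the opening, from 0 (shut) to 1 (fully open). In form: [[tx, ty, tz, wx, wy, wz, grip], ...]. A call has 1 to 20 rows; each row is the pose to reach, as a shift and turn from the pose commanded when the call began, along the tool's axes at that moment; what a row does not reach only later rows make up. A row lasts 1/10 s, in which the tool goes at most 50 mm and 8.59 degrees, less where a joint would pass 70% of its speed; a pose out of reach is approached as far as the arm can. A call with a gripper value outside its range is refused whole. The fingers move at their own pace and stop on an object; "squeeze" is the grip in N (left out, the last holds). Time passes only in rows, so rows that repeat a pose let the fingers close. It gives the time, the measured TCP pose, the force, the opening and the grip force at its end, in the units of the state.
- robot.observe(): the state, without advancing time (a new reading comes with each control period).
- optics.read_camera(name): name is "side" or "top"; returns (picture, depth): 480x640x3 uint8, red, green, blue; 480x640 float32, m along the optical axis (not along the pixel's ray), 0 where there is no reading.
- optics.camera_model(name): a dict with "fx", "fy", "cx", "cy" (pixels), "dist" ([k1, k2, p1, p2, k3] as OpenCV has them; the pictures are not rectified), "origin" and "rotation" of the camera in the world. Camera axes: x right, y up, looking along -z (the intrinsics and any distortion apply to the point x, -y, -z); pixel columns grow to the right and rows downward; lengths in m; the calibration is good to about 2 mm. A picture is of the moment at which its call begins. camera_model takes no time and is no camera call.
- robot.hand_in(): hands the job in; it is judged then, once.
The state is a dict: "time": time; "qpos": joint angles; "qvel": joint speeds; "joint_efforts": joint torques, N m; "tool_pos": TCP position; "tool_rot": TCP orientation; "contact_force": force on the tool from outside, world axes, zero at the start; "torque": the same for the moment, N m; "opening": finger opening in m; "grip_force": force on a finger pad.
Only numpy, scipy, OpenCV 4.12 (cv2) and the standard library are available. Lean on these libraries where they do the work, as an engineer would, in place of code of your own. Each camera call takes 0.05 s, during which the arm holds its last target. There are 200 camera calls.

## Working session

There is one attempt and no reset: what is moved stays moved. The work goes in short steps, Python scripts to look and compute and a tool call to move; the robot and the scene stay as the last step left them, time stands still between calls to the robot, and variables do not carry over. Pictures are saved under pics/ and viewed, at most 10 in all, crops included, and the job is handed in when it is done.

Besides the shell and the picture viewer there is one more tool, called after "Call:" as name(argument=value, ...), one argument or row to a line, values as JSON. play_rows: Moves the arm, as the interface text tells. Its arguments: {"type":"object","properties":{"rows":{"type":"array"},"squeeze":{"type":"number"}},"required":["rows"]}

```bash
mkdir -p pics; python3 - <<'E'
from cell import robot, optics
import cv2,numpy as np
for n in ("top","side"):
    p,d=optics.read_camera(n); cv2.imwrite(f"pics/{n}0.png",p[:,:,::-1]); np.savez(f"{n}0.npz",p=p,d=d)
    print(n,optics.camera_model(n))
s=robot.observe();print(s)
E
```

```text
top {'fx': 606.0092991624158, 'fy': 606.0092991624158, 'cx': 321.7519368827042, 'cy': 241.46714934211167, 'dist': array([-0.04970407,  0.        ,  0.        ,  0.        ,  0.        ]), 'origin': array([0.30498487, 0.22826702, 0.99257139]), 'rotation': array([ 1.25404434e-01,  4.40194102e-04, -1.58850972e+00])}
side {'fx': 483.4051771296333, 'fy': 483.4051771296333, 'cx': 323.2268346719426, 'cy': 231.9298783498879, 'dist': array([-0.02825296,  0.        ,  0.        ,  0.        ,  0.        ]), 'origin': array([ 0.13586194, -0.10928628,  0.7965274 ]), 'rotation': array([ 0.55009809,  0.01389105, -0.71284391])}
{'time': 0.1, 'qpos': array([ 1.14198423e+00,  3.42678897e-01,  1.52492041e+00, -2.80366707e-05,
        1.27539708e+00, -1.46010624e-01]), 'qvel': array([ 3.05266841e-05, -1.18380583e-03, -1.07923941e-03, -2.39859740e-05,
        5.12443344e-04,  6.97520553e-04]), 'joint_efforts': array([ 3.90325542e-03, -4.31999409e+01, -2.44703901e+01,  7.21819396e-02,
        5.24587242e-02, -6.45340788e-05]), 'tool_pos': array([0.14634878, 0.50383596, 0.2431014 ]), 'tool_rot': array([-3.14019996e+00, -1.77706688e-04,  2.85879924e+00]), 'contact_force': array([ 1.54432824,  0.53512631, -0.51686975]), 'torque': array([ 0.0242928 ,  0.01056756, -0.00734635]), 'grip_force': 0.0, 'opening': 0.09167921726412662}
```

View pics/top0.png

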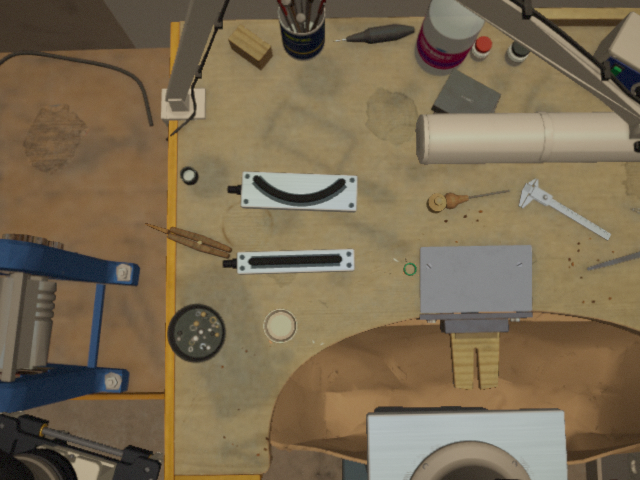

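View pics/side0.png

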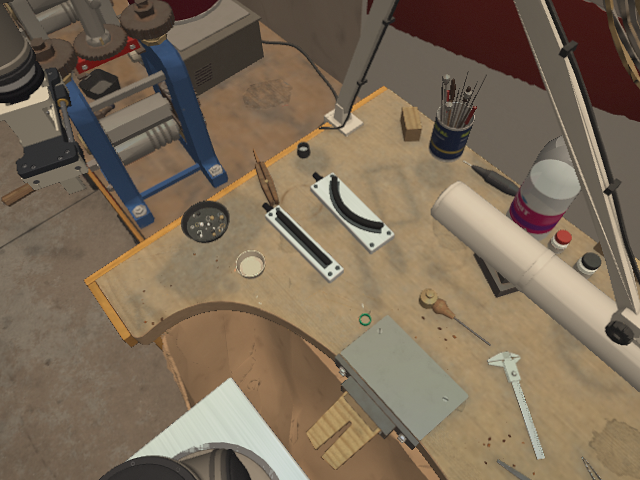

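The top view shows the curved strip at about (300,192), with its gland at the left (232,189) and the bar bulging down the image. The straight strip is at (295,261). The side view shows the curved strip at about (352,210). Next I'll measure it.

```bash
cat > h.py <<'E'
import numpy as np,cv2
from scipy.spatial.transform import Rotation as R
from scipy.optimize import least_squares
from cell import robot,optics
def rays(cam,uv):
    m=optics.camera_model(cam); K=np.array([[m['fx'],0,m['cx']],[0,m['fy'],m['cy']],[0,0,1]])
    n=cv2.undistortPoints(np.array(uv,float).reshape(-1,1,2),K,m['dist']).reshape(-1,2)
    d=np.c_[n[:,0],-n[:,1],-np.ones(len(n))]
    return m['origin'],d@R.from_euler('xyz',m['rotation']).as_matrix().T
def plane(cam,uv,z):
    o,d=rays(cam,uv); return o+d*((z-o[2])/d[:,2])[:,None]
def masks(cam,p,seed):
    g=p.max(axis=2); hsv=cv2.cvtColor(p,cv2.COLOR_RGB2HSV)
    dark=(g<70).astype(np.uint8)
    n,l,s,c=cv2.connectedComponentsWithStats(dark)
    return l==l[seed[1],seed[0]], hsv
E
python3 - <<'E'
from h import *
S={'top':(300,199),'side':(346,210)}
for cam in S:
    f=np.load(cam+'0.npz');p,d=f['p'],f['d']
    m,hsv=masks(cam,p,S[cam]); v,u=np.nonzero(m); print(cam,m.sum(),u.min(),u.max(),v.min(),v.max(), p[S[cam][1],S[cam][0]])
    # depth points
    o,r=rays(cam,np.c_[u,v]); P=o+r*d[v,u][:,None]; ok=d[v,u]>0
    print('depth z pct',np.percentile(P[ok,2],[5,50,80,90,95]))
    C=P[ok&(P[:,2]>np.percentile(P[ok,2],60))]
    for nm,Q in(('crestdepth',C),('plane.04',plane(cam,np.c_[u,v],.04)),('plane.03',plane(cam,np.c_[u,v],.03))):
        s=least_squares(lambda c:np.hypot(*(Q[:,:2]-c[:2]).T)-c[2],[Q[:,0].mean()+.09,Q[:,1].mean(),.095],loss='soft_l1',f_scale=.003).x
        a=np.unwrap(np.arctan2(*(Q[:,:2]-s[:2]).T[::-1])%(2*np.pi))
        lo,hi=np.percentile(a,[.5,99.5]); print(nm,s.round(4),'ang',np.degrees([lo,hi,(lo+hi)/2]).round(2))
    w=((p.min(axis=2)>150)).astype(np.uint8); w=cv2.morphologyEx(w|(m*1).astype(np.uint8),cv2.MORPH_CLOSE,np.ones((5,5)))
    n,l,st,c=cv2.connectedComponentsWithStats(w); k=l[S[cam][1],S[cam][0]]; 
    cn=max(cv2.findContours((l==k).astype(np.uint8),cv2.RETR_EXTERNAL,cv2.CHAIN_APPROX_NONE)[0],key=len)
    Q=plane(cam,cn.reshape(-1,2),.02); rr=cv2.minAreaRect((Q[:,:2]*1000).astype(np.float32)); print('base',rr)
    # everything high: heights around
    vv,uu=np.nonzero(d>0); o,r=rays(cam,np.c_[uu,vv]); P=o+r*d[vv,uu][:,None]
    q=(P[:,2]>.06)&(P[:,0]>.2)&(P[:,0]<.62)&(P[:,1]>0.05)&(P[:,1]<.5)
    print('tall near',q.sum(), P[q].min(0) if q.any() else '',P[q].max(0) if q.any() else '')
E
```

```text
top 811 254 344 176 202 [32 33 27]
depth z pct [0.0252378  0.0389036  0.04043527 0.04140814 0.04205048]
crestdepth [0.5925 0.2585 0.0964] ang [129.95 224.2  177.08]
plane.04 [0.5876 0.2581 0.0931] ang [127.43 226.52 176.98]
plane.03 [0.5906 0.2584 0.094 ] ang [127.43 226.52 176.98]
base ((512.2528686523438, 262.27410888671875), (186.9573211669922, 57.72801971435547), 86.79068756103516)
tall near 3291 [0.20000476 0.05000704 0.18608918] [0.58660279 0.47568202 0.55553982]
side 564 330 382 176 229 [40 40 36]
depth z pct [0.02368855 0.03772023 0.04003178 0.04074755 0.04138876]
crestdepth [0.5907 0.2576 0.0941] ang [128.63 224.47 176.55]
plane.04 [0.5865 0.2538 0.094 ] ang [125.35 225.83 175.59]
plane.03 [0.5925 0.2586 0.0952] ang [125.35 225.83 175.59]
base ((512.5113525390625, 262.02447509765625), (188.72421264648438, 57.31401824951172), 86.80574035644531)
tall near 3543 [0.5056554  0.05000869 0.18680303] [0.59612534 0.11752566 0.51366667]
```

```bash
python3 - <<'E'
from h import *
for cam in('top','side'):
    f=np.load(cam+'0.npz');d=f['d']
    vv,uu=np.nonzero(d>0); o,r=rays(cam,np.c_[uu,vv]); P=o+r*d[vv,uu][:,None]
    q=(P[:,2]>.06)&(P[:,0]>.05)&(P[:,0]<.8)&(P[:,1]>-.05)&(P[:,1]<.75)
    im=np.zeros(d.shape,np.uint8); im[vv[q],uu[q]]=1
    n,l,s,c=cv2.connectedComponentsWithStats(im); lab=l[vv,uu]
    for k in range(1,n):
        if s[k,4]>60:
            A=P[q&(lab==k)]; print(cam,c[k].round(),s[k,4],A.min(0).round(2),A.max(0).round(2))
            if s[k,4]>300:
              for z in np.arange(.05,.6,.1):
                B=A[(A[:,2]>=z)&(A[:,2]<z+.1)]
                if len(B):print('   z',round(z,2),B.min(0)[:2].round(3),B.max(0)[:2].round(3))
yaw=np.radians(-3.2);c=np.array([.5914,.2579])
for i in range(7):
    # +y end first; arc half angle
    h=np.arcsin(69/95)-.0035/.095; a=yaw+np.pi-h+i*h/3
    print(i+1,(c+.095*np.array([np.cos(a),np.sin(a)])).round(4))
E
```

```text
top [194.  45.] 3099 [0.64 0.32 0.06] [0.68 0.47 0.38]
   z 0.05 [0.656 0.408] [0.675 0.473]
   z 0.15 [0.652 0.367] [0.673 0.443]
   z 0.25 [0.644 0.333] [0.665 0.409]
   z 0.35 [0.646 0.324] [0.659 0.373]
top [301.  22.] 1398 [0.74 0.22 0.06] [0.8  0.29 0.21]
   z 0.05 [0.739 0.215] [0.8   0.289]
   z 0.15 [0.736 0.217] [0.772 0.282]
top [497.  32.] 7290 [ 0.56 -0.05  0.06] [0.77 0.1  0.5 ]
   z 0.05 [ 0.707 -0.019] [0.775 0.064]
   z 0.15 [ 0.707 -0.017] [0.765 0.063]
   z 0.35 [ 0.557 -0.05 ] [0.58  0.063]
   z 0.45 [ 0.568 -0.009] [0.587 0.104]
top [475. 138.] 5825 [ 0.51 -0.05  0.19] [0.57 0.1  0.25]
   z 0.15 [ 0.505 -0.05 ] [0.571 0.098]
top [ 45. 381.] 15815 [0.14 0.4  0.06] [0.44 0.71 0.56]
   z 0.05 [0.188 0.596] [0.439 0.715]
   z 0.15 [0.155 0.545] [0.413 0.666]
   z 0.25 [0.137 0.403] [0.207 0.583]
   z 0.35 [0.143 0.447] [0.186 0.517]
   z 0.45 [0.168 0.447] [0.209 0.492]
   z 0.55 [0.193 0.451] [0.203 0.461]
top [482. 477.] 189 [ 0.06 -0.03  0.06] [0.1  0.03 0.21]
side [88. 91.] 22820 [0.09 0.4  0.06] [0.45 0.75 0.51]
   z 0.05 [0.188 0.594] [0.437 0.75 ]
   z 0.15 [0
[... 536 characters left out ...]
[ 0.558 -0.05 ] [0.584 0.063]
   z 0.45 [ 0.569 -0.009] [0.596 0.118]
side [626.  34.] 1967 [ 0.75 -0.01  0.36] [0.78 0.09 0.46]
   z 0.35 [ 0.745 -0.007] [0.777 0.091]
   z 0.45 [0.748 0.043] [0.762 0.066]
side [453. 114.] 1560 [0.74 0.21 0.06] [0.8  0.29 0.21]
   z 0.05 [0.739 0.214] [0.8   0.291]
   z 0.15 [0.736 0.215] [0.798 0.284]
side [483. 228.] 4965 [ 0.51 -0.05  0.19] [0.57 0.1  0.24]
   z 0.15 [ 0.506 -0.05 ] [0.571 0.097]
side [209. 467.] 1920 [ 0.05 -0.02  0.21] [0.1  0.04 0.3 ]
   z 0.15 [ 0.054 -0.021] [0.101 0.04 ]
   z 0.25 [ 0.05 -0.02] [0.098 0.041]
1 [0.5274 0.3281]
2 [0.5116 0.3094]
3 [0.5011 0.2873]
4 [0.4965 0.2632]
5 [0.4983 0.2388]
6 [0.5063 0.2156]
7 [0.52   0.1952]
```

```bash
cat >> h.py <<'E'
def delta(target):
    s=robot.observe(); M=R.from_euler('xyz',s['tool_rot']).as_matrix()
    return (M.T@(np.asarray(target,float)-s['tool_pos'])*100)
E
python3 -c "
from h import *
print(delta([.5274,.3281,.10]).round(2))"
```

```text
[-41.5   -6.22  14.31]
```

Call:
play_rows(
  rows=[
    [-2, -0.3, 0, 0, 0, 0.03, 0],
    [-4.5, -0.7, 0, 0, 0, 0.07, 0],
    [-7.5, -1.1, 0, 0, 0, 0.12, 0],
    [-10.5, -1.6, 0, 0, 0, 0.17, 0],
    [-13.5, -2, 0, 0, 0, 0.22, 0],
    [-16.5, -2.5, 1, 0, 0, 0.27, 0],
    [-19.5, -2.9, 2, 0, 0, 0.32, 0],
    [-22.5, -3.4, 3, 0, 0, 0.37, 0],
    [-25.5, -3.8, 4, 0, 0, 0.42, 0],
    [-28.5, -4.3, 5, 0, 0, 0.47, 0],
    [-31.5, -4.7, 6, 0, 0, 0.52, 0],
    [-34.5, -5.2, 7, 0, 0, 0.57, 0],
    [-37.5, -5.6, 8, 0, 0, 0.62, 0],
    [-39.5, -5.9, 10, 0, 0, 0.65, 0],
    [-41, -6.1, 12, 0, 0, 0.68, 0],
    [-41.5, -6.2, 13.5, 0, 0, 0.68, 0],
    [-41.5, -6.2, 14.3, 0, 0, 0.68, 0],
    [-41.5, -6.2, 14.3, 0, 0, 0.68, 0],
    [-41.5, -6.2, 14.3, 0, 0, 0.68, 0],
    [-41.5, -6.2, 14.3, 0, 0, 0.68, 0],
  ],
  squeeze=10,
)

```text
time: 2.1
tool_pos: [0.5277, 0.3296, 0.1019]
tool_rot: [3.14, 0.0, 2.18]
contact_force: [-0.1, -0.5, -0.1]
opening: 0.0001
grip_force: 0.0
```

```bash
python3 - <<'E'
from h import *
p,d=optics.read_camera('top'); q,_=optics.read_camera('side')
im=np.hstack([cv2.resize(p[120:300,180:400],(400,327)),cv2.resize(q[100:280,240:460],(400,327))]); cv2.imwrite('pics/a.png',im[:,:,::-1])
s=robot.observe(); print(s['tool_pos'],s['tool_rot'],s['opening'],s['contact_force'],s['qpos'])
print(delta([.5274,.3281,.059]).round(2))
E
```

```text
[0.52775929 0.32940621 0.10181386] [3.13979178e+00 2.26993387e-04 2.17957635e+00] 0.00045803517215029096 [ 0.39596387 -0.28189059 -0.53805562] [ 4.34836164e-01  6.49705760e-01  1.42197829e+00  1.00545120e-04
  1.06809562e+00 -1.73992428e-01]
[-0.09 -0.11  4.28]
```

View pics/a.png

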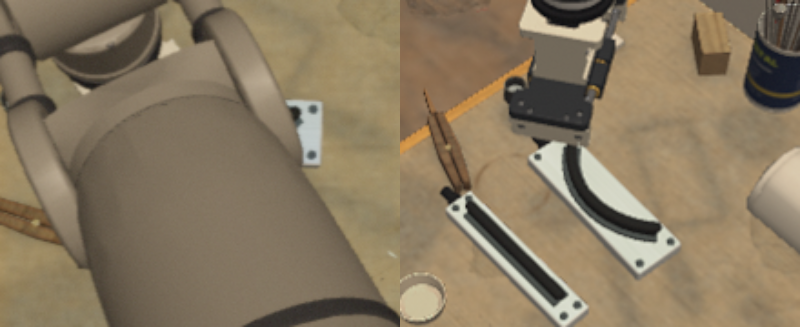

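The right half shows the gripper over the gland end at about (565,150), clear of the lamp. Next I'll lower it to feel for contact.

Call:
play_rows(
  rows=[
    [-0.1, -0.1, 1, 0, 0, 0, 0],
    [-0.1, -0.1, 2, 0, 0, 0, 0],
    [-0.1, -0.1, 3, 0, 0, 0, 0],
    [-0.1, -0.1, 3.6, 0, 0, 0, 0],
    [-0.1, -0.1, 3.9, 0, 0, 0, 0],
    [-0.1, -0.1, 4.1, 0, 0, 0, 0],
    [-0.1, -0.1, 4.2, 0, 0, 0, 0],
    [-0.1, -0.1, 4.2, 0, 0, 0, 0],
    [-0.1, -0.1, 4.2, 0, 0, 0, 0],
  ],
)

```text
time: 3.1
tool_pos: [0.5276, 0.3276, 0.0591]
tool_rot: [3.141, 0.0, 2.179]
contact_force: [0.2, -0.7, -0.9]
opening: 0.0007
grip_force: 0.0
```

Call:
play_rows(
  rows=[
    [0, 0, 0.1, 0, 0, 0, 0],
    [0, 0, 0.2, 0, 0, 0, 0],
    [0, 0, 0.3, 0, 0, 0, 0],
    [0, 0, 0.3, 0, 0, 0, 0],
    [0, 0, 0.3, 0, 0, 0, 0],
  ],
)

```text
time: 3.6
tool_pos: [0.5276, 0.3275, 0.056]
tool_rot: [3.141, 0.0, 2.179]
contact_force: [-0.4, 0.4, 1.9]
opening: 0.0003
grip_force: 1.1
```

Call:
play_rows(
  rows=[
    [0, 0, 0.1, 0, 0, 0, 0],
    [0, 0, 0.2, 0, 0, 0, 0],
    [0, 0, 0.3, 0, 0, 0, 0],
    [0, 0, 0.3, 0, 0, 0, 0],
    [0, 0, 0.3, 0, 0, 0, 0],
  ],
)

```text
time: 4.1
tool_pos: [0.5276, 0.3276, 0.053]
tool_rot: [3.141, 0.0, 2.179]
contact_force: [0.4, -0.7, 4.9]
opening: 0.0004
grip_force: 2.4
```

```bash
python3 - <<'E'
from h import *
s=robot.observe(); print(s['tool_pos'],s['contact_force'])
M=R.from_euler('xyz',s['tool_rot']).as_matrix()
yaw=np.radians(-3.2);c=np.array([.5914,.2579]);h=np.arcsin(69/95)-.0035/.095
p=lambda i:c+.095*np.array([np.cos(yaw+np.pi-h+i*h/3),np.sin(yaw+np.pi-h+i*h/3)])
for i in np.arange(0,6.01,.25):
    w=np.r_[p(i)-p(0),0]; print(i+1,(M.T@w*100).round(2))
E
```

```text
[0.52762894 0.32755523 0.05296634] [ 0.39456918 -0.69916523  4.90265594]
1.0 [0. 0. 0.]
1.25 [-0.1  -0.61 -0.  ]
1.5 [-0.24 -1.2  -0.  ]
1.75 [-0.42 -1.79 -0.  ]
2.0 [-0.63 -2.37 -0.  ]
2.25 [-0.88 -2.93 -0.  ]
2.5 [-1.17 -3.47 -0.  ]
2.75 [-1.49 -4.   -0.  ]
3.0 [-1.85 -4.5  -0.  ]
3.25 [-2.23 -4.97 -0.  ]
3.5 [-2.65 -5.43 -0.  ]
3.75 [-3.09 -5.85 -0.  ]
4.0 [-3.57 -6.24 -0.  ]
4.25 [-4.06 -6.61 -0.  ]
4.5 [-4.58 -6.94 -0.  ]
4.75 [-5.12 -7.23 -0.  ]
5.0 [-5.67 -7.49 -0.  ]
5.25 [-6.25 -7.72 -0.  ]
5.5 [-6.83 -7.9  -0.  ]
5.75 [-7.43 -8.05 -0.  ]
6.0 [-8.03 -8.16 -0.  ]
6.25 [-8.64 -8.23 -0.01]
6.5 [-9.26 -8.26 -0.01]
6.75 [-9.87 -8.25 -0.01]
7.0 [-10.48  -8.2   -0.  ]
```

Call:
play_rows(
  rows=[
    [-0.05, -0.3, 0, 0, 0, 0, 0],
    [-0.1, -0.6, 0, 0, 0, 0, 0],
    [-0.17, -0.9, 0, 0, 0, 0, 0],
    [-0.24, -1.2, 0, 0, 0, 0, 0],
    [-0.33, -1.5, 0, 0, 0, 0, 0],
    [-0.42, -1.8, 0, 0, 0, 0, 0],
    [-0.52, -2.1, 0, 0, 0, 0, 0],
    [-0.63, -2.4, 0, 0, 0, 0, 0],
    [-0.75, -2.65, 0, 0, 0, 0, 0],
    [-0.88, -2.95, 0, 0, 0, 0, 0],
    [-1.02, -3.2, 0, 0, 0, 0, 0],
    [-1.17, -3.5, 0, 0, 0, 0, 0],
    [-1.33, -3.75, 0, 0, 0, 0, 0],
    [-1.5, -4, 0, 0, 0, 0, 0],
    [-1.67, -4.25, 0, 0, 0, 0, 0],
    [-1.85, -4.5, 0, 0, 0, 0, 0],
    [-1.85, -4.5, 0, 0, 0, 0, 0],
    [-1.85, -4.5, 0, 0, 0, 0, 0],
  ],
)

```text
time: 5.9
tool_pos: [0.5005, 0.2862, 0.0526]
tool_rot: [-3.14, -0.0, 2.179]
contact_force: [1.1, 1.8, 5.9]
opening: 0.0005
grip_force: 2.6
```

```bash
python3 - <<'E'
from h import *
p,d=optics.read_camera('side'); cv2.imwrite('pics/b.png',cv2.resize(p[100:280,240:460],(660,540))[:,:,::-1])
s=robot.observe(); print(s['tool_pos'],s['contact_force'])
a=np.load('side0.npz')['p']
# strip shift: plain-end region compare by phase correlation
A,B=[cv2.cvtColor(x[225:255,355:400],cv2.COLOR_RGB2GRAY).astype(np.float32) for x in(a,p)]
print(cv2.phaseCorrelate(A,B))
yaw=np.radians(-3.2);c=np.array([.5914,.2579]);h=np.arcsin(69/95)-.0035/.095
print([ (c+.095*np.array([np.cos(t),np.sin(t)])).round(4) for t in [yaw+np.pi-h+2*h/3]])
E
```

```text
[0.500506   0.28615915 0.05258869] [1.67025767 1.43277463 5.15297582]
((0.6807309265055679, 0.05066947291538604), 1.0576359093630756)
[array([0.5011, 0.2873])]
```

View pics/b.png

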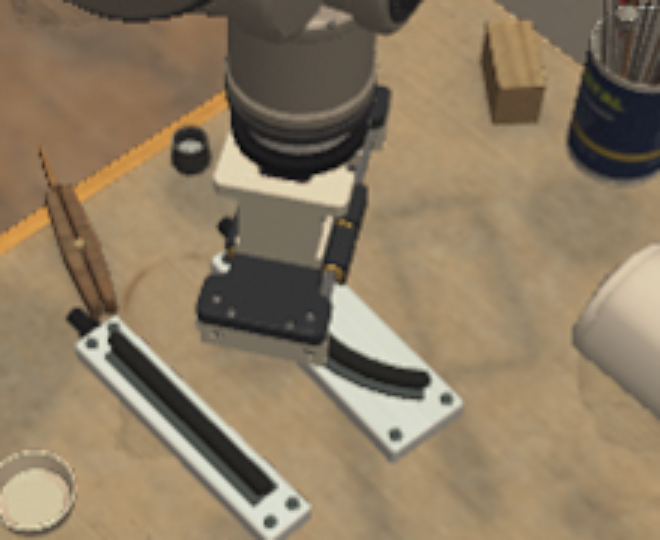

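The gripper is on the bar at mark 3, around (310,350), and the strip has moved at most about 1 mm. I'll carry on.

Call:
play_rows(
  rows=[
    [-0.2, -0.25, -0.03, 0, 0, 0, 0],
    [-0.4, -0.45, -0.03, 0, 0, 0, 0],
    [-0.6, -0.7, -0.03, 0, 0, 0, 0],
    [-0.8, -0.9, -0.03, 0, 0, 0, 0],
    [-1.0, -1.15, -0.03, 0, 0, 0, 0],
    [-1.25, -1.35, -0.03, 0, 0, 0, 0],
    [-1.5, -1.55, -0.03, 0, 0, 0, 0],
    [-1.7, -1.75, -0.03, 0, 0, 0, 0],
    [-1.95, -1.95, -0.03, 0, 0, 0, 0],
    [-2.2, -2.1, -0.03, 0, 0, 0, 0],
    [-2.45, -2.3, -0.03, 0, 0, 0, 0],
    [-2.75, -2.45, -0.03, 0, 0, 0, 0],
    [-3.0, -2.6, -0.03, 0, 0, 0, 0],
    [-3.25, -2.75, -0.03, 0, 0, 0, 0],
    [-3.55, -2.85, -0.03, 0, 0, 0, 0],
    [-3.8, -3.0, -0.03, 0, 0, 0, 0],
    [-3.8, -3.0, -0.03, 0, 0, 0, 0],
  ],
)

```text
time: 7.65
tool_pos: [0.4982, 0.2377, 0.053]
tool_rot: [-3.141, 0.0, 2.179]
contact_force: [-0.1, 0.7, 5.0]
opening: 0.0005
grip_force: 2.5
```

```bash
python3 - <<'E'
from h import *
p,d=optics.read_camera('side'); cv2.imwrite('pics/c.png',cv2.resize(p[100:280,240:460],(660,540))[:,:,::-1])
s=robot.observe(); print(s['tool_pos'],s['contact_force'])
# strip corner right (plain end): lower-right boundary of white plate
a=np.load('side0.npz')['p']
for x in(a,p):
    w=(x.min(axis=2)>140).astype(np.uint8); w[:,:345]=0;w[:225]=0;w[:,400:]=0;w[255:]=0
    v,u=np.nonzero(w); print(len(v),u.max(),v.max(), u[v==v.max()].mean(), v[u==u.max()].mean())
E
```

```text
[0.4981926  0.23767404 0.05298111] [0.5404821  0.62619567 5.09206312]
508 393 250 371.5 233.5
355 393 250 371.5 233.5
```

View pics/c.png

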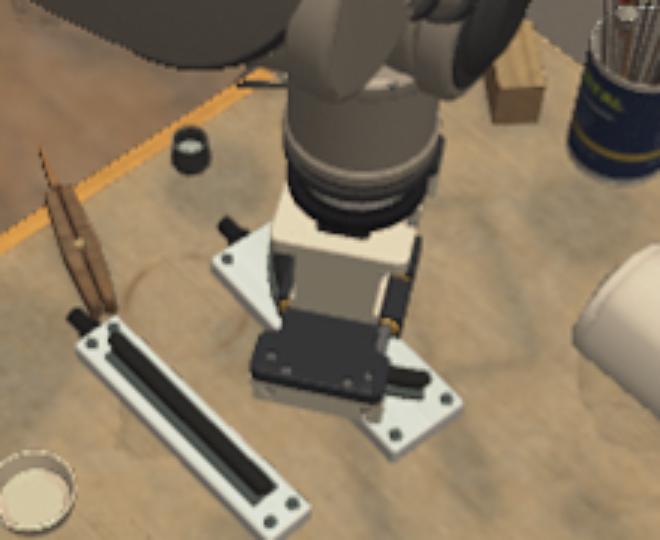

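The plate corners are at the same pixels as before, so the strip hasn't moved. The gripper is at mark 5, around (370,385). Next is the last stretch.

Call:
play_rows(
  rows=[
    [-0.3, -0.1, 0, 0, 0, 0, 0],
    [-0.6, -0.2, 0, 0, 0, 0, 0],
    [-0.9, -0.3, 0, 0, 0, 0, 0],
    [-1.2, -0.4, 0, 0, 0, 0, 0],
    [-1.5, -0.5, 0, 0, 0, 0, 0],
    [-1.75, -0.55, 0, 0, 0, 0, 0],
    [-2.05, -0.6, 0, 0, 0, 0, 0],
    [-2.35, -0.65, 0, 0, 0, 0, 0],
    [-2.65, -0.7, 0, 0, 0, 0, 0],
    [-3.0, -0.75, 0, 0, 0, 0, 0],
    [-3.3, -0.75, 0, 0, 0, 0, 0],
    [-3.6, -0.75, 0, 0, 0, 0, 0],
    [-3.9, -0.75, 0, 0, 0, 0, 0],
    [-4.2, -0.75, 0, 0, 0, 0, 0],
    [-4.5, -0.75, 0, 0, 0, 0, 0],
    [-4.8, -0.7, 0, 0, 0, 0, 0],
    [-4.8, -0.7, 0, 0, 0, 0, 0],
    [-4.8, -0.7, 0, 0, 0, 0, 0],
  ],
)

```text
time: 9.5
tool_pos: [0.5201, 0.1944, 0.053]
tool_rot: [-3.142, 0.001, 2.179]
contact_force: [-0.5, -1.0, 5.0]
opening: 0.0006
grip_force: 2.4
```

Mark 7 is reached with the bar still pressed. Now I'll lift straight up, slowly at first, then clear.

Call:
play_rows(
  rows=[
    [0, 0, 0, 0, 0, 0, 0],
    [0, 0, -0.2, 0, 0, 0, 0],
    [0, 0, -0.5, 0, 0, 0, 0],
    [0, 0, -1, 0, 0, 0, 0],
    [0, 0, -2, 0, 0, 0, 0],
    [0, 0, -3, 0, 0, 0, 0],
    [0, 0, -4, 0, 0, 0, 0],
    [0, 0, -4, 0, 0, 0, 0],
    [0, 0, -4, 0, 0, 0, 0],
    [0, 0, -4, 0, 0, 0, 0],
  ],
)

```text
time: 10.5
tool_pos: [0.5195, 0.1948, 0.0927]
tool_rot: [-3.141, -0.0, 2.179]
contact_force: [-0.1, -0.2, 0.2]
opening: 0.0004
grip_force: 0.0
```

```bash
python3 - <<'E'
from h import *
p,d=optics.read_camera('side'); cv2.imwrite('pics/d.png',cv2.resize(p[100:280,240:460],(660,540))[:,:,::-1])
s=robot.observe(); print(s['time'],s['tool_pos'],s['contact_force'],abs(s['qvel']).max())
E
```

```text
10.55 [0.51951909 0.19476874 0.09262505] [0.01593781 0.44575172 0.26727437] 0.0036553065964503497
```

View pics/d.png

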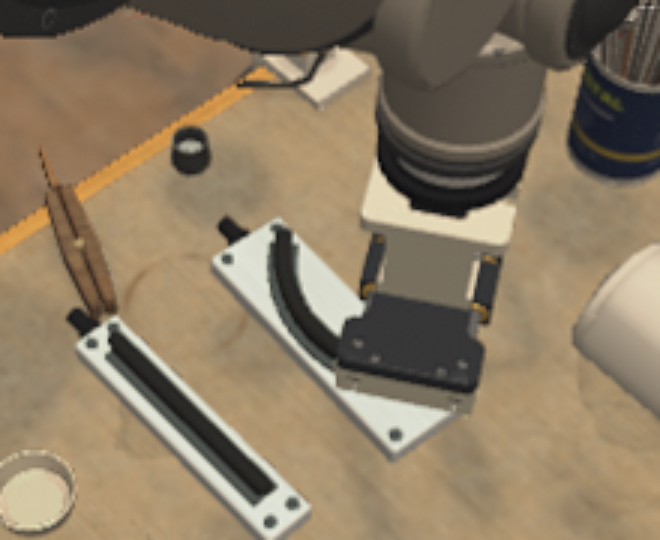

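The gripper is clear above the plain end at about (410,370), the bar is back up, and both strips and the loupe are where they started.

```bash
python3 -c "
from cell import robot; print(robot.hand_in())"
```

```text
the job is handed in; nothing more can be done
None
```

I ran the closed fingertips along the curved bar from the gland end to the plain end. By the force readings it stayed about 4–5 mm down at the points I checked, then sprang back up. I saw no movement of either strip, the gripper finished clear, and the job is handed in; no verdict was shown.

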